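Line up the kitchen canisters by height

ROBOT

A 6-joint arm with a two-finger parallel gripper is mounted at the origin on the work surface. World frame = base frame: x ahead of the robot, y to its left, z up, the work surface at z = 0. Lengths are in m, angles in rad, forces in N, time in s.
With the tool pointing down it reaches from about 0.3 to 0.85 m from the base axis. Payload 5.4 kg.
Tool frame: the origin (TCP) lies midway between the tips of the shut fingers; the grasp point (between the pads) lies behind it (ctrl.grip_point_offset is the z of the grasp point in the tool frame, in m); z points along the fingers, y is the line along which they close (so a half turn about z gives the same grasp; the last joint's range is limited). The gripper opens to 85 mm and grips with 20 to 120 N. Pads are 22 mm wide; open, the fingers measure 114 mm over their backs; the gripper's body (76 mm by 85 mm) begins 54 mm behind the grasp point. The pads swing forward as they close: fully open they stand 13 mm farther back than shut.
Start: joints at [-1.486, 0.158, 1.597, -0, 1.386, -0.21], TCP at [0.167, -0.55, 0.231] pointing down, gripper open.
Joint ranges: [-2.91, 2.91], [-0.94, 2.29], [0.18, 2.7], [-1.29, 4.43], [0.17, 2.64], [-3, 3]. Speed limits (rad/s): [2.57, 2.57, 3.14, 3.14, 3.14, 3.14].

INTERFACE

Orientations are given as a rotation vector (axis times angle).
In Python, from rig import get_obs, eyes, order, models, ctrl gives the robot as it stands.
- The arm moves only by the tool apply_moves, never from a script. Its argument "moves" is text: rows parted by semicolons, each of 5 numbers parted by spaces: the shift along the tool's x, y, z in units of 25 mm (1.0 is 25 mm), then the turn about the tool's z in units of 6 degrees (1.0 is 6 degrees), then the opening, from -1 (shut) to 1 (fully open). A call has 1 to 8 rows; each row is the pose to reach, as a shift and turn from the pose commanded when the call began, along the tool's axes at that moment; what a row does not reach only later rows make up. A row lasts 1/12 s, in which the tool goes at most 41.7 mm and 7.16 degrees, less where a joint would pass 70% of its speed; a pose out of reach is approached as far as the arm can. A call with a gripper value outside its range is refused whole. The fingers move at their own pace and stop on an object; "force" is the grip in N (left out, the last holds). Time passes only in rows, so rows that repeat a pose let the fingers close. It gives the time, the measured TCP pose, the force, the opening and the grip force at its end, in the units of the state.
- get_obs(): the state, without advancing time (a new reading comes with each control period).
- eyes.get_image(name): name is "scene" or "side" or "wrist"; returns a dict with "frame" (480x640x3 uint8, red, green, blue), "fx", "fy", "cx", "cy" (pixels), "T" (4x4, takes a point from camera to world coordinates). Camera axes: x right, y down, z forward; pixel columns grow to the right and rows downward; lengths in m; the calibration is good to about 2 mm. A picture is of the moment at which its call begins. There is no depth.
- order.finish_job(): hands the job in; it is judged then, once.
Trained networks look in a picture, given as the dict that the camera call returned (one of the last four; its "shot" number tells which), for a name from the list of things; names that differ only in an ending like _2 or _b are one class to them, and where a whole thing is asked for, a point or a joint stands for the part that bears it (a point fixed in the world has none). Each returns a list of dicts, best first, with "score" (0 to 1); they miss things now and then, are a little off and sometimes report something else, mostly with a low value. They report only what shows in the picture. A call takes as long as a camera call. They do not tell look-alikes from the thing itself.
- models.look_for(query, picture): "bbox" ([left, top, width, height] in pixels, round what is visible of it).
- models.cut_out(query, picture): "pixels" (480x640 bool, what is visible of it) and "bbox" ([left, top, width, height] in pixels, round what is visible of it).
- models.tip_of(query, picture): "uv" ([column, row] in pixels: a listed point, or the origin of a listed thing).
The state is a dict: "time_s": time; "qpos": joint angles; "joint_vel": joint speeds; "tau": joint torques, N m; "position": TCP position; "orientation": TCP orientation; "ft_force": force on the tool from outside, world axes, zero at the start; "moment": the same for the moment, N m; "grip_width": finger opening in m; "finger_force": force on a finger pad.
Only numpy, scipy, OpenCV 4.12 (cv2) and the standard library are available. Lean on these libraries where they do the work, as an engineer would, in place of code of your own. Each camera call takes 0.05 s, during which the arm holds its last target. There are 200 camera calls.

TASK

Line the four canisters up by height on the wooden ledge, one standing centred on each dark disc: the tallest on the disc beside the yellow vase, then ever shorter, down to the shortest beside the pewter goblet. Keep the canisters upright and leave the vase and the goblet where they are.

Things in the scene. Friction and masses are not known exactly. Their poses are not given: they have to be found in the camera images.
- canister_blue: deep blue round kitchen canister, the tallest of four: 135 mm high overall, standing loose on the worktop (about 287 g, varies). Plain deep blue cylinder 60 mm in diameter and 105 mm high including its flat lid (which does not come off), with a wooden cylindrical knob 26 mm in diameter and 30 mm high on the centre of the lid. Origin: centre of its underside; z up along its axis.
- canister_cream: pale cream round kitchen canister, the second tallest of four: 115 mm high overall, standing loose on the worktop (about 259 g, varies). Plain pale cream cylinder 60 mm in diameter and 85 mm high including its flat lid (which does not come off), with a wooden cylindrical knob 26 mm in diameter and 30 mm high on the centre of the lid. Origin: centre of its underside; z up along its axis.
- canister_red: brick red round kitchen canister, the third tallest of four: 95 mm high overall, standing loose on the worktop (about 231 g, varies). Plain brick red cylinder 60 mm in diameter and 65 mm high including its flat lid (which does not come off), with a wooden cylindrical knob 26 mm in diameter and 30 mm high on the centre of the lid. Origin: centre of its underside; z up along its axis.
- canister_green: sage green round kitchen canister, the shortest of four: 75 mm high overall, standing loose on the worktop (about 203 g, varies). Plain sage green cylinder 60 mm in diameter and 45 mm high including its flat lid (which does not come off), with a wooden cylindrical knob 26 mm in diameter and 30 mm high on the centre of the lid. Origin: centre of its underside; z up along its axis.
- mark1: dark slate disc, 72 mm in diameter, 3 mm thick, number 1 of a row of four like ones, 90 mm apart centre to centre, counted from the robot's left (+y). Fixed on a pale wooden ledge (fixed board, 560 x 100 x 12 mm). Origin: centre of its underside, 12 mm above the worktop; a canister stands on its top face, 3 mm higher. z up, y along the row towards mark1, x across it, away from the robot.
- mark2: dark slate disc, 72 mm in diameter, 3 mm thick, number 2 of a row of four like ones, 90 mm apart centre to centre, counted from the robot's left (+y). Fixed on a pale wooden ledge (fixed board, 560 x 100 x 12 mm). Origin: centre of its underside, 12 mm above the worktop; a canister stands on its top face, 3 mm higher. z up, y along the row towards mark1, x across it, away from the robot.
- mark3: dark slate disc, 72 mm in diameter, 3 mm thick, number 3 of a row of four like ones, 90 mm apart centre to centre, counted from the robot's left (+y). Fixed on a pale wooden ledge (fixed board, 560 x 100 x 12 mm). Origin: centre of its underside, 12 mm above the worktop; a canister stands on its top face, 3 mm higher. z up, y along the row towards mark1, x across it, away from the robot.
- mark4: dark slate disc, 72 mm in diameter, 3 mm thick, number 4 of a row of four like ones, 90 mm apart centre to centre, counted from the robot's left (+y). Fixed on a pale wooden ledge (fixed board, 560 x 100 x 12 mm). Origin: centre of its underside, 12 mm above the worktop; a canister stands on its top face, 3 mm higher. z up, y along the row towards mark1, x across it, away from the robot.
- vase: yellow vase, 95 mm high, 68 mm across at the belly, about 500 g. Stands loose on one end of the ledge, in line with the discs and 100 mm from the centre of the nearest one; which end it has changes from start to start. Origin: centre of its underside; z up.
- goblet: grey pewter goblet, 95 mm high, 58 mm across at the rim, about 500 g. Stands loose on one end of the ledge, in line with the discs and 100 mm from the centre of the nearest one; which end it has changes from start to start. Origin: centre of its underside; z up.
There are look-alikes about, which are no part of the job. Leave any pink look-alike of the canister_blue alone.

How it is judged:
By the outcome, as a careful person would: the job done as asked, in the order asked, and still so for the second after the job is handed in, with the robot touching nothing.
It also fails if it takes over 112 s, if anything falls off the work surface, if the arm or the gripper's body presses on something with over 40 N, if the wrist force passes 120 N, or if a joint passes its speed limit or range.

## Working session

There is one attempt and no reset: what is moved stays moved. The work goes in short steps, Python scripts to look and compute and a tool call to move; the robot and the scene stay as the last step left them, time stands still between calls to the robot, and variables do not carry over. Pictures are saved under pics/ and viewed, at most 14 in all, crops included, and the job is handed in when it is done.

Besides the shell and the picture viewer there is one more tool, called after "Emit:" as name(argument=value, ...) on one line, values as JSON. apply_moves: Moves the arm, as the interface text tells. Its arguments: {"type":"object","properties":{"moves":{"type":"string"},"force":{"type":"number"}},"required":["moves"]}

```bash
mkdir -p pics; cat > h.py <<'E'
import numpy as np,cv2
from rig import get_obs, eyes, order, models, ctrl
def save(p,n): cv2.imwrite('pics/'+n+'.png',cv2.cvtColor(p['frame'],cv2.COLOR_RGB2BGR))
def ray(p,uv):
    d=np.array([(uv[0]-p['cx'])/p['fx'],(uv[1]-p['cy'])/p['fy'],1.])
    T=np.array(p['T']); d=T[:3,:3]@d; return T[:3,3],d/np.linalg.norm(d)
def onz(p,uv,z):
    o,d=ray(p,uv); return o+d*(z-o[2])/d[2]
def proj(p,X):
    T=np.linalg.inv(np.array(p['T'])); c=T[:3,:3]@np.array(X)+T[:3,3]
    return [p['fx']*c[0]/c[2]+p['cx'],p['fy']*c[1]/c[2]+p['cy']]
def tri(rs):
    A=0;b=0
    for o,d in rs:
        M=np.eye(3)-np.outer(d,d);A=A+M;b=b+M@o
    return np.linalg.solve(A,b)
E
python3 - <<'E'
from h import *
ps={n:eyes.get_image(n) for n in('scene','side','wrist')}
for n,p in ps.items(): save(p,n+'0'); print(n,np.round(p['T'],3).tolist(),p['fx'])
for q in ['canister_blue','canister_cream','canister_red','canister_green','mark1','mark2','mark3','mark4','vase','goblet']:
    rs=[]
    for n in('scene','side'):
        r=models.tip_of(q,ps[n])
        print(q,n,[(np.round(x['uv']).tolist(),round(x['score'],2),np.round(onz(ps[n],x['uv'],0 if 'can' in q else .012)[:2],3).tolist()) for x in r[:5]])
        if r: rs.append(ray(ps[n],r[0]['uv']))
    if len(rs)==2: print('   tri',np.round(tri(rs),3))
o=get_obs();print(o, ctrl.grip_point_offset)
E
```

```text
scene [[-0.784, 0.332, -0.524, 1.132], [0.62, 0.421, -0.662, 0.805], [0.001, -0.844, -0.536, 0.67], [0.0, 0.0, 0.0, 1.0]] 591.5373712241442
side [[0.996, -0.043, 0.073, 0.446], [-0.084, -0.539, 0.838, -0.916], [0.003, -0.841, -0.541, 0.673], [0.0, 0.0, 0.0, 1.0]] 537.1147636112001
wrist [[0.291, -0.904, -0.313, 0.247], [-0.957, -0.276, -0.093, -0.525], [-0.003, 0.326, -0.945, 0.372], [0.0, 0.0, 0.0, 1.0]] 337.5998051721988
canister_blue scene [([447.0, 308.0], 0.85, [0.443, 0.3]), ([514.0, 320.0], 0.85, [0.375, 0.394]), ([480.0, 284.0], 0.7, [0.337, 0.29])]
canister_blue side [([278.0, 215.0], 0.97, [0.439, 0.276]), ([258.0, 195.0], 0.86, [0.387, 0.391]), ([244.0, 212.0], 0.67, [0.353, 0.299])]
   tri [ 0.437  0.294 -0.008]
canister_cream scene [([307.0, 318.0], 0.26, [0.654, 0.167])]
canister_cream side [([296.0, 384.0], 0.96, [0.459, -0.292]), ([283.0, 300.0], 0.49, [0.444, -0.07])]
   tri [ 0.47  -0.067 -0.247]
canister_red scene [([317.0, 218.0], 0.59, [0.428, -0.09]), ([447.0, 306.0], 0.51, [0.438, 0.297])]
canister_red side [([285.0, 299.0], 0.82, [0.447, -0.067])]
   tri [ 0.4
[... 2044 characters left out ...]
  0.016]
{'time_s': 1.15, 'qpos': array([-1.48614108e+00,  1.58393099e-01,  1.59698504e+00, -9.07583246e-07,
        1.38618738e+00, -2.10041082e-01]), 'joint_vel': array([ 0.00012759, -0.00115888, -0.00130565,  0.00260524,  0.00190019,
       -0.00033081]), 'tau': array([ 5.67926293e-05, -3.96014678e+01, -3.31698918e+01, -2.79081687e-04,
        5.22238897e-04, -6.29144608e-06]), 'position': array([ 0.16701977, -0.55020259,  0.23131053]), 'orientation': array([ 3.10752323e+00,  4.61230944e-01, -4.06838084e-06]), 'ft_force': array([ 0.02647288,  0.1945169 , -0.23609397]), 'moment': array([ 0.00201499, -0.03587895, -0.00386433]), 'finger_force': 0.0, 'grip_width': 0.08551458200907593} -0.0187
```

View pics/scene0.png

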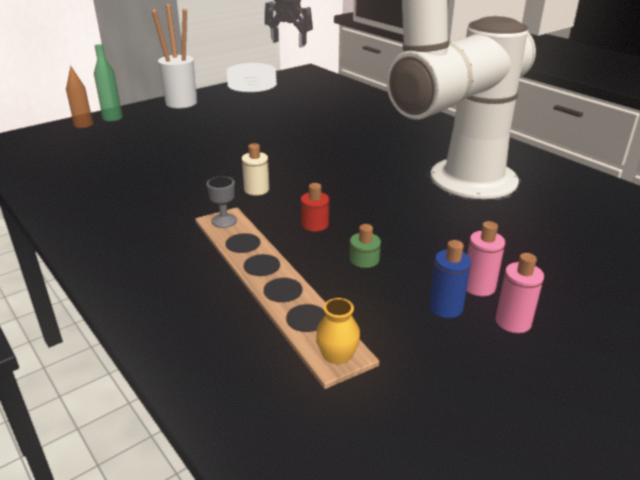

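View pics/side0.png

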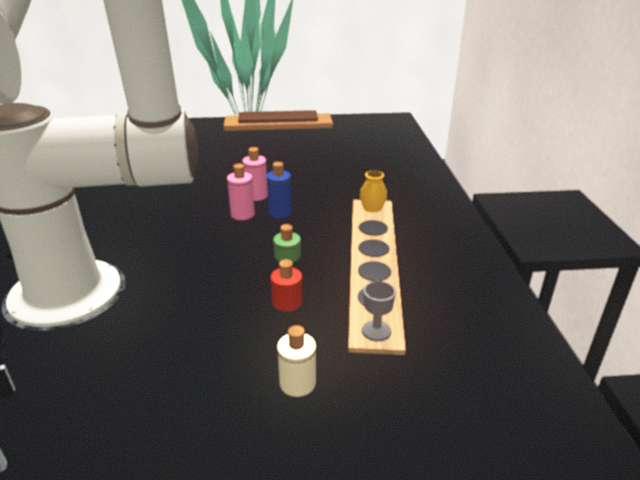

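Scene picture: blue canister at (450,282), with two pink look-alikes at (485,262) and (518,295). Cream is at (256,172), red at (315,210) and green at (365,248). The discs run from (243,242) by the goblet to (307,318) by the vase at (338,335). In the side picture blue is at (279,192) and the pinks are at (241,195) and (255,177). Only the deep blue one fits canister_blue. The vase is at the +y end, so blue→mark1, cream→mark2, red→mark3, green→mark4.

```bash
cat >> h.py <<'E'
from scipy.optimize import least_squares
H={'blue':.105,'cream':.085,'red':.065,'green':.045}
a=np.linspace(0,2*np.pi,72)
def body_mask(p,c):
    h=cv2.cvtColor(p['frame'],cv2.COLOR_RGB2HSV).astype(int); Hh,S,V=h[...,0],h[...,1],h[...,2]
    return {'blue':(Hh>105)&(Hh<130)&(S>120)&(V>40),'red':((Hh<5)|(Hh>172))&(S>170)&(V>60),
     'green':(Hh>45)&(Hh<80)&(S>90)&(V>40),'cream':(Hh>15)&(Hh<38)&(S>25)&(S<120)&(V>110)}[c]
def blob(m,near):
    n,l,st,ce=cv2.connectedComponentsWithStats(m.astype(np.uint8))
    k=min((i for i in range(1,n) if st[i,4]>60),key=lambda i:np.hypot(*(ce[i]-near)))
    return l==k
def bb(m): 
    r,c=np.where(m); return np.array([c.min(),r.min(),c.max()+1,r.max()+1],float)
def cylbb(p,x,y,z,h,r=.03):
    P=np.array([proj(p,[x+r*np.cos(t),y+r*np.sin(t),zz]) for t in a for zz in(z,z+h)])
    return np.r_[P.min(0)+.5,P.max(0)+.5]
def fitcan(views,c,x0,fixz=None):
    bs=[bb(blob(body_mask(p,c),np.array(proj(p,[x0[0],x0[1],H[c]/2])))) for p in views]
    f=lambda v:np.concatenate([cylbb(p,v[0],v[1],v[2] if fixz is None else fixz,H[c])-b for p,b in zip(views,bs)])
    s=least_squares(f,[*x0,0.] if fixz is None else x0,loss='soft_l1'); return s.x,np.round(s.fun,1)
E
python3 - <<'E'
from h import *
s,d=eyes.get_image('scene'),eyes.get_image('side')
for c,x in dict(blue=(.437,.294),cream=(.46,-.29),red=(.444,-.076),green=(.452,.091)).items():
    v,f=fitcan([s,d],c,x); print(c,np.round(v,4),f.tolist())
M=[]
for n,p in(('scene',s),('side',d)):
    for r in models.cut_out('mark1',p)[:6]:
        m=r['pixels'];cn=max(cv2.findContours(m.astype(np.uint8),0,1)[0],key=len)
        e=cv2.fitEllipse(cn); q=onz(p,np.array(e[0])+.0,.015)
        print(n,round(r['score'],2),r['bbox'],np.round(e[0],1),np.round(q,4),m.sum())
cv2.imwrite('pics/crop.png',cv2.resize(cv2.cvtColor(s['frame'][200:350,400:560],cv2.COLOR_RGB2BGR),None,fx=4,fy=4))
E
```

```text
blue [ 0.4447  0.3006 -0.0318] [-2.4, -2.1, 1.2, 16.2, -0.7, -2.1, 0.4, 9.4]
cream [ 0.4608 -0.291   0.001 ] [0.2, 0.4, -0.5, -0.3, 0.9, -0.7, -1.6, 0.5]
red [ 4.495e-01 -7.380e-02 -4.000e-04] [-0.3, -0.5, -0.2, 1.3, -0.1, -1.4, -0.4, 0.7]
green [0.4566 0.0966 0.007 ] [-1.4, -3.4, 1.1, 15.4, 0.1, -5.2, -0.3, 11.3]
scene 0.93 [288.9, 305.1, 36.5, 24.1] [304.4 317.1] [0.6668 0.1769 0.015 ] 810
scene 0.66 [241.8, 251.9, 38.4, 21.7] [260.9 264.5] [6.381e-01 2.000e-04 1.500e-02] 673
scene 0.65 [262.2, 278.3, 39.1, 24.7] [282.2 288.9] [0.6506 0.0888 0.015 ] 794
scene 0.63 [226.3, 232.9, 33.5, 20.9] [242.2 242.4] [ 0.6242 -0.0896  0.015 ] 567
side 0.84 [360.8, 222.5, 27.2, 9.6] [373.7 227.6] [0.6662 0.1708 0.015 ] 312
side 0.8 [361.9, 263.4, 30.8, 17.6] [374.5 271.3] [ 0.638  -0.0066  0.015 ] 535
side 0.77 [359.2, 238.6, 27.1, 18.4] [373.7 248.2] [0.6513 0.0815 0.015 ] 420
side 0.54 [357.9, 285.8, 7.4, 16.5] [361.3 296.5] [ 0.5978 -0.0893  0.015 ] 101
```

View pics/crop.png

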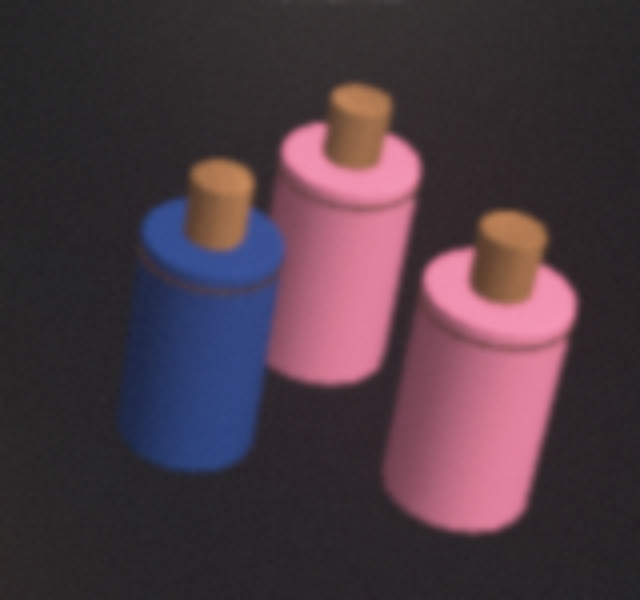

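The crop confirms the deep blue canister, left at crop (205,320), as the right one; the other two are pink and stay where they are. I start with cream and turn the tool so that its x axis is world +y and its y axis is world +x.

Emit:
apply_moves(moves="14.27 -6.49 0 -12.18 0.3;14.27 -6.49 0 -12.18 0.3;14.27 -6.49 0 -12.18 0.3;14.27 -6.49 0 -12.18 0.3;14.27 -6.49 0 -12.18 0.3;14.27 -6.49 0 -12.18 0.3;14.27 -6.49 0 -12.18 0.3;14.27 -6.49 0 -12.18 0.3", force=50)

```text
time_s: 2.02
position: [0.4186, -0.3284, 0.2316]
orientation: [2.5, 1.902, 0.0]
ft_force: [-0.0, -1.2, -0.2]
grip_width: 0.0554
finger_force: 0.0
```

```bash
cat >> h.py <<'E'
from scipy.spatial.transform import Rotation as Ro
_b=body_mask
def body_mask(p,c): return cv2.morphologyEx(_b(p,c).astype(np.uint8),cv2.MORPH_CLOSE,np.ones((7,3),np.uint8))
def go(x,y,z):
    o=get_obs();R=Ro.from_rotvec(o['orientation']).as_matrix()
    d=R.T@(np.array([x,y,z])-o['position'])/.025
    ps=np.arctan2(R[1,0],R[0,0]); t=np.degrees((np.pi/2-ps+np.pi)%(2*np.pi)-np.pi)
    print('move',np.round(d,2),'turn',round(-t/6,2),'pos',np.round(o['position'],4))
E
python3 - <<'E'
from h import *
s,d=eyes.get_image('scene'),eyes.get_image('side')
for c,x in dict(blue=(.437,.294),cream=(.46,-.29),red=(.444,-.076),green=(.452,.091)).items():
    v,f=fitcan([s,d],c,x); print(c,np.round(v,4),f.tolist())
go(.461,-.291,.2)
E
```

```text
Traceback (most recent call last):
  File "h.py", line 34, in fitcan
    bs=[bb(blob(body_mask(p,c),np.array(proj(p,[x0[0],x0[1],H[c]/2])))) for p in views]
           ~~~~^^^^^^^^^^^^^^^^^^^^^^^^^^^^^^^^^^^^^^^^^^^^^^^^^^^^^^^
  File "h.py", line 26, in blob
    k=min((i for i in range(1,n) if st[i,4]>60),key=lambda i:np.hypot(*(ce[i]-near)))
ValueError: min() iterable argument is empty
```

```bash
python3 - <<'E'
from h import *
s,d,w=[eyes.get_image(n) for n in('scene','side','wrist')]
for c,x in dict(blue=(.437,.294),cream=(.46,-.29),red=(.444,-.076),green=(.452,.091)).items():
  try:
    v,f=fitcan([s,d],c,x); print(c,np.round(v,4),f.tolist())
  except Exception as e: print(c,'hidden')
save(w,'w1'); go(.461,-.291,.2)
E
```

```text
blue [0.4472 0.2999 0.0037] [-1.7, -0.6, 0.9, 1.0, -19.5, -4.8, 1.0, 2.4]
cream [ 0.4608 -0.291   0.001 ] [0.2, 0.4, -0.5, -0.3, 0.9, -0.7, -1.6, 0.5]
red [ 4.502e-01 -7.330e-02 -4.000e-04] [-0.4, -0.4, -0.3, 1.5, -0.8, -1.6, -0.0, 0.5]
green [0.4608 0.1002 0.0054] [-0.8, -1.3, 0.8, 1.7, -14.0, -5.5, 2.5, 5.9]
move [1.99 1.26 1.25] turn -2.64 pos [ 0.417  -0.3302  0.2313]
```

View pics/w1.png

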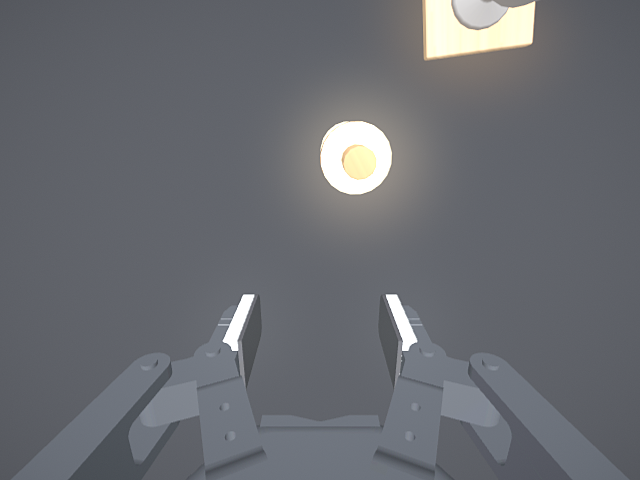

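The wrist picture shows cream at (356,157) with its knob top at (360,162), and the ledge corner with the goblet foot at the top right. The image is consistent with the estimate, so I move above cream.

Emit:
apply_moves(moves="1.99 1.26 1.25 -2.64 0.3;1.99 1.26 1.25 -2.64 0.3;1.99 1.26 1.25 -2.64 0.3;1.99 1.26 1.25 -2.64 0.3;1.99 1.26 1.25 -2.64 0.3;1.99 1.26 1.25 -2.64 0.3")

```text
time_s: 2.77
position: [0.4605, -0.2923, 0.2007]
orientation: [2.224, 2.217, -0.001]
ft_force: [-0.1, -0.6, -0.3]
grip_width: 0.0554
finger_force: 0.0
```

```bash
cat >> h.py <<'E'
def knob(z,guess,rot=True):
    "knob top in wrist view via wood hue blob -> world xy at height z"
    w=eyes.get_image('wrist'); h=cv2.cvtColor(w['frame'],cv2.COLOR_RGB2HSV).astype(int)
    return w
E
python3 - <<'E'
from h import *
w=eyes.get_image('wrist'); save(w,'w2'); go(.461,-.291,.087)
print(proj(w,[.461,-.291,.115]))
for q in('canister_cream',):
  for r in models.cut_out(q,w): 
    m=r['pixels'];print(r['score'],r['bbox']); 
E
```

```text
move [0.05 0.01 4.55] turn -0.03 pos [ 0.4606 -0.2921  0.2007]
[np.float64(321.0062306290807), np.float64(244.71089155875973)]
0.89 [285.9, 170.8, 73.0, 88.1]
0.31 [451.6, 28.8, 149.8, 100.9]
```

View pics/w2.png

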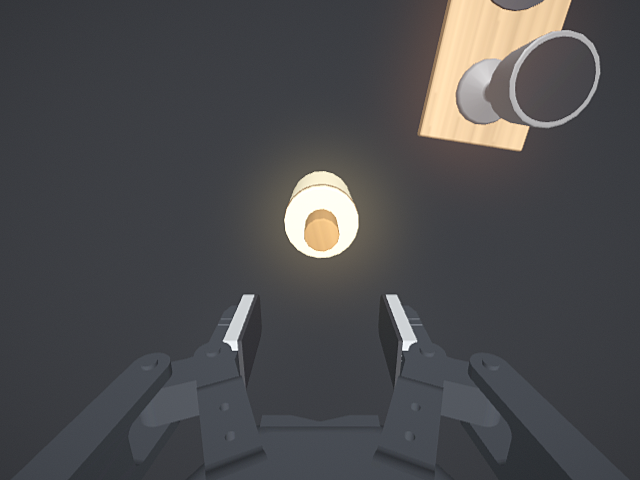

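The wrist picture shows the knob top at about (321,235), but I predicted (321,245). That is about 6 mm along y, so I check it before descending.

```bash
python3 - <<'E'
from h import *
w=eyes.get_image('wrist')
print('T',np.round(w['T'],4).tolist(), w['cx'],w['cy'],w['fx'],w['fy'])
print('knobtop world',np.round(onz(w,(321,235),.115),4))
p=get_obs()['position']
for dz in(0,.006,.0187): print('tips',[np.round(proj(w,p+[sx*.0277,0,dz]),1).tolist() for sx in(-1,1)])
for z in(0,.085,.115):
  r=.013 if z>.1 else .03
  P=np.array([proj(w,[.461+r*np.cos(t),-.291+r*np.sin(t),z]) for t in a]);print(z,P.min(0).round(),P.max(0).round())
m=models.cut_out('canister_cream',w)[0];print(m['bbox'])
s,d=eyes.get_image('scene'),eyes.get_image('side')
for v,n in((s,'scene'),(d,'side')):
  try: print(n,fitcan([v],'cream',(.461,-.291),0.),)
  except Exception as e: print(n,'hid')
  print([r['bbox'] for r in models.cut_out('canister_cream',v)[:1]])
E
```

```text
T [[1.0, -0.0016, -0.0002, 0.4603], [-0.0016, -0.9452, -0.3265, -0.2069], [0.0003, 0.3265, -0.9452, 0.3426], [0.0, 0.0, 0.0, 1.0]] 319.6307077165743 237.9047767166443 337.5998051721988 337.5998051721988
knobtop world [ 0.4612 -0.2833  0.115 ]
tips [[263.1, 308.4], [378.6, 308.3]]
tips [[261.1, 315.2], [380.7, 315.1]]
tips [[256.2, 331.4], [385.8, 331.2]]
0 [292. 178.] [349. 234.]
0.085 [283. 195.] [358. 266.]
0.115 [303. 228.] [339. 262.]
[284.1, 171.8, 76.6, 87.1]
scene (array([ 0.45946747, -0.29259309]), array([ 0.4,  0.4, -0.4, -0.3]))
[[243.0, 142.9, 27.2, 52.0]]
side (array([ 0.46116017, -0.29021045]), array([ 1.2, -0.5, -1.4,  0.5]))
[]
```

Emit:
apply_moves(moves="0.16 0 1.5 0 0.3;0.16 0 3 0 0.3;0.16 0 4 0 0.3;0.16 0 4.5 0 0.3;0.16 0 4.5 0 0.3;0.16 0 4.5 0 -1;0.16 0 4.5 0 -1;0.16 0 4.5 0 -1")

```text
time_s: 3.83
position: [0.4624, -0.2881, 0.0901]
orientation: [2.218, 2.219, -0.0]
ft_force: [-1.4, -0.4, 1.7]
grip_width: 0.0245
finger_force: 48.9
```

Emit:
apply_moves(moves="0 0 0 0 -1;0 0 0 0 -1;0 0 0 0 -1;0 0 0 0 -1")

```text
time_s: 4.17
position: [0.4624, -0.2881, 0.0901]
orientation: [2.218, 2.219, -0.0]
ft_force: [-1.9, -0.0, 6.8]
grip_width: 0.0244
finger_force: 49.4
```

```bash
python3 - <<'E'
from h import *
w=eyes.get_image('wrist'); save(w,'w3'); go(.461,-.288,.087)
v=eyes.get_image('scene')
print(fitcan([v],'cream',(.461,-.291),0.))
E
```

```text
move [ 0.01 -0.06  0.12] turn 0.0 pos [ 0.4624 -0.2881  0.0901]
(array([ 0.46080473, -0.29053726]), array([ 0.4, -0.1, -0.4,  0.1]))
```

View pics/w3.png

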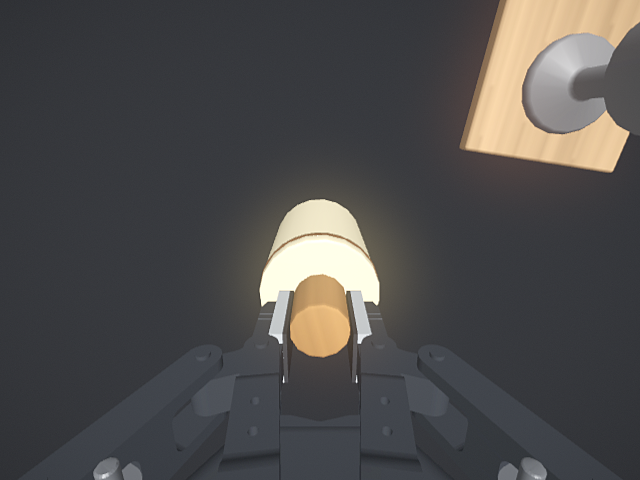

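The wrist picture shows the pads closed on the cream knob at (320,315), with a good grip. Now I fit the disc row by comparing pixels in the first, unobstructed frames.

```bash
cat >> h.py <<'E'
from scipy.optimize import minimize
def grid(p,z):
    u,v=np.meshgrid(np.arange(640)+0.,np.arange(480)+0.)
    d=np.stack([(u-p['cx'])/p['fx'],(v-p['cy'])/p['fy'],np.ones_like(u)],-1)@np.array(p['T'])[:3,:3].T
    o=np.array(p['T'])[:3,3]; return o[:2]+d[...,:2]*((z-o[2])/d[...,2])[...,None]
def fitrow(p,lo,hi,x0=(.645,.044,.16),ns=4):
    G=grid(p,.015); V=cv2.cvtColor(p['frame'],cv2.COLOR_RGB2GRAY).astype(float)
    def uv(q): 
        c,s=np.cos(q[2]),np.sin(q[2]); D=G-q[:2]; return D[...,0]*c-D[...,1]*s, D[...,0]*s+D[...,1]*c
    A,L=uv(x0); R=(abs(A)<.044)&(L>lo)&(L<hi); v=V[R]; a_,b_=np.percentile(v,15),np.percentile(v,85); t=np.clip((v-a_)/(b_-a_),0,1)
    def cost(q):
        A,L=uv(q); A,L=A[R],L[R]; d=np.min([np.hypot(A,L-k) for k in(.135,.045,-.045,-.135)],0)
        return ((1/(1+np.exp(-(d-.036)/.0012))-t)**2).mean()
    r=minimize(cost,x0,method='Nelder-Mead',options=dict(initial_simplex=[x0]+[np.array(x0)+e for e in np.diag([.006,.006,.03])],xatol=1e-5,fatol=1e-7)); return r.x,r.fun,R.sum()
E
python3 - <<'E'
from h import *
for n,lo,hi in(('scene',-.18,.15),('side',-.08,.18)):
    p=eyes.get_image(n); p['frame']=cv2.cvtColor(cv2.imread('pics/%s0.png'%n),cv2.COLOR_BGR2RGB)
    q,c,k=fitrow(p,lo,hi); print(n,np.round(q,4),round(c,4),k)
    print([np.round([q[0]+np.sin(q[2])*k,q[1]+np.cos(q[2])*k],4).tolist() for k in(.135,.045,-.045,-.135)])
    for cn,x in dict(blue=(.437,.294),cream=(.46,-.29),red=(.444,-.076),green=(.452,.091)).items():
        print(cn,fitcan([p],cn,x,0.))
E
```

```text
scene [0.6442 0.0452 0.1482] 0.0045 4844
[[0.6641, 0.1787], [0.6508, 0.0897], [0.6375, 0.0007], [0.6242, -0.0883]]
blue (array([0.44247875, 0.29616936]), array([-0.6, -0.7,  0.6,  0.5]))
cream (array([ 0.45946747, -0.29259309]), array([ 0.4,  0.4, -0.4, -0.3]))
red (array([ 0.44819044, -0.07461994]), array([-0. , -1. ,  0. ,  0.8]))
green (array([0.45352434, 0.09401436]), array([-1.2, -2.4,  1.1,  1.2]))
side [0.6444 0.0395 0.1485] 0.0061 2451
[[0.6644, 0.173], [0.6511, 0.084], [0.6377, -0.005], [0.6244, -0.0941]]
blue (array([0.44503106, 0.29253026]), array([-0.3, -0.2,  0.3,  0.2]))
cream (array([ 0.46116017, -0.29021045]), array([ 1.2, -0.5, -1.4,  0.5]))
red (array([ 0.45089481, -0.07528548]), array([ 0.6, -1.2, -0.6,  1. ]))
green (array([0.45654752, 0.09587005]), array([ 0.2, -1.4, -0.2,  1.1]))
```

Emit:
apply_moves(moves="0 0 -1.2 0 -1;0.5 0.2 -2.4 0 -1;1.6 0.8 -3.2 0 -1;3 1.5 -3.2 0 -1;4.4 2.2 -3.2 0 -1;5.8 2.9 -3.2 0 -1;7.2 3.6 -3.2 0 -1;8.6 4.3 -3.2 0 -1")

```text
time_s: 5.03
position: [0.5691, -0.0697, 0.168]
orientation: [2.221, 2.221, 0.001]
ft_force: [0.7, -0.6, -2.0]
grip_width: 0.0243
finger_force: 50.3
```

Emit:
apply_moves(moves="1.3 0.65 0 0 -1;2.6 1.3 0 0 -1;3.9 1.95 0 0 -1;5 2.6 0 0 -1;6 3 0 0 -1;6.4 3.22 0.4 0 -1;6.4 3.22 1 0 -1;6.4 3.22 1.2 0 -1")

```text
time_s: 5.7
position: [0.6479, 0.0895, 0.1354]
orientation: [-2.217, -2.222, 0.003]
ft_force: [-0.4, 0.5, -3.9]
grip_width: 0.0241
finger_force: 50.1
```

```bash
python3 - <<'E'
from h import *
w=eyes.get_image('wrist'); save(w,'w4'); go(.6505,.0868,.105)
E
```

```text
move [-0.08  0.14  1.18] turn 0.01 pos [0.6472 0.0888 0.1346]
```

View pics/w4.png

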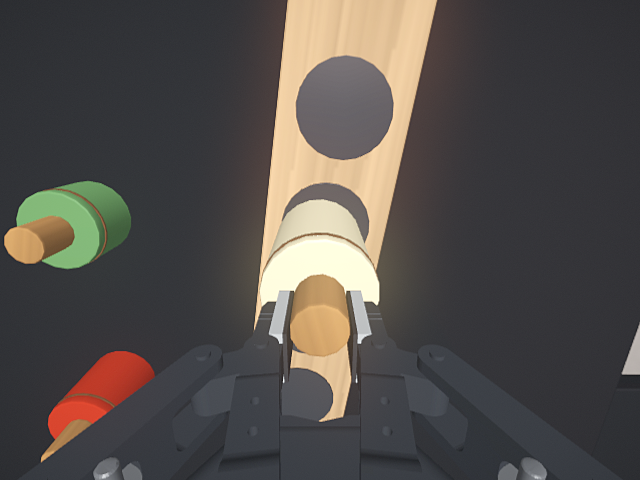

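The wrist picture shows disc 1 whole at (345,107), the rim of disc 2 round the held canister's base at (327,195), and disc 3 at (303,395). I fit the wrist camera's tilt, the canister's offset in the hand and the row together.

```bash
python3 - <<'E'
from h import *
w=eyes.get_image('wrist'); p=get_obs()['position']; T0=np.array(w['T']).copy()
g=cv2.cvtColor(w['frame'],cv2.COLOR_RGB2HSV)
# measured: base far edge row, knob top rows/cols, mark1 ellipse
col=w['frame'][:,320].astype(int); 
for r in(196,197,198,199,200,201,202,230,231,232,233,234,235,236,237,270,272,274,276,278,352,354,356,358): print(r,col[r],end=' ')
print()
gr=cv2.cvtColor(w['frame'],cv2.COLOR_RGB2GRAY)
m=np.zeros((480,640),np.uint8); m[40:175,285:405]=(gr[40:175,285:405]<150)
b=blob(m,np.array([345,107])); cn=max(cv2.findContours(b.astype(np.uint8),0,1)[0],key=len); e=cv2.fitEllipse(cn); print('m1',e,bb(b))
def tilt(al):
    q=dict(w); T=T0.copy(); T[:3,:3]=T[:3,:3]@Ro.from_euler('x',al).as_matrix(); q['T']=T; return q
zb=p[2]-.0901
for al in(-.03,-.02,-.01,0,.01,.02,.03):
    q=tilt(al); 
    print(al,'disc1',np.round(onz(q,e[0],.015)[:2],4),'base far y->ctr',round(onz(q,(320,200),zb)[1]-.03,4),'knobtop ctr',round(onz(q,(320,330),zb+.115)[1],4), 'row',np.round(fitrow(q,-.02,.18)[0],4))
print(p)
E
```

```text
196 [112 103 102] 197 [111 103 101] 198 [102  92  94] 199 [156 148 132] 200 [223 213 185] 201 [237 227 197] 202 [233 223 194] 230 [236 227 197] 231 [243 235 205] 232 [196 185 154] 233 [131  94  62] 234 [140  99  66] 235 [214 204 174] 236 [238 230 200] 237 [239 230 200] 270 [255 255 224] 272 [255 255 228] 274 [220 199 162] 276 [192 152 102] 278 [193 154 104] 352 [210 163 107] 354 [208 159 103] 356 [213 175 129] 358 [232 201 157] 
m1 ((345.562255859375, 106.06688690185547), (97.1756591796875, 104.10980987548828), 10.528482437133789) [297.  54. 395. 159.]
-0.03 disc1 [0.6646 0.1766] base far y->ctr 0.0848 knobtop ctr 0.0896 row [0.6461 0.0419 0.1378]
-0.02 disc1 [0.6646 0.1792] base far y->ctr 0.0873 knobtop ctr 0.0913 row [0.6464 0.0446 0.1354]
-0.01 disc1 [0.6646 0.1818] base far y->ctr 0.0897 knobtop ctr 0.093 row [0.6465 0.0473 0.1342]
0 disc1 [0.6646 0.1844] base far y->ctr 0.0921 knobtop ctr 0.0948 row [0.6467 0.05   0.1327]
0.01 disc1 [0.6646 0.187 ] base far y->ctr 0.0946 knobtop ctr 0.0964 row [0.6468 0.0527 0.1316]
0.02 disc1 [0.6646 0.1897] base far y->ctr 0.097 knobtop ctr 0.0981 row [0.647  0.0556 0.1303]
0.03 disc1 [0.6646 0.1923] base far y->ctr 0.0994 knobtop ctr 0.0997 row [0.6471 0.0584 0.1297]
[0.64756107 0.08835035 0.13582553]
```

The wrist measurement, being relative, gives a correction of +3.7 mm in x and +3 mm in y whatever the camera tilt. I lower with that.

Emit:
apply_moves(moves="0.12 0.15 0.3 0 -1;0.12 0.15 0.6 0 -1;0.12 0.15 0.8 0 -1;0.12 0.15 1 0 -1;0.12 0.15 1.1 0 -1;0.12 0.15 1.15 0 -1;0.12 0.15 1.15 0 -1;0.12 0.15 1.15 0 -1")

```text
time_s: 6.47
position: [0.6529, 0.0913, 0.1091]
orientation: [2.221, 2.222, 0.0]
ft_force: [-0.3, -0.6, -3.6]
grip_width: 0.0244
finger_force: 50.2
```

Emit:
apply_moves(moves="0 -0.06 0.1 0 -1;0 -0.06 0.18 0 -1;0 -0.06 0.18 0 -1;0 -0.06 0.18 0 -1")

```text
time_s: 6.8
position: [0.6516, 0.0915, 0.1052]
orientation: [2.22, 2.222, 0.001]
ft_force: [-1.9, 0.5, 3.2]
grip_width: 0.0243
finger_force: 50.5
```

Emit:
apply_moves(moves="0 0 0 0 0;0 0 0 0 0;0 0 -0.3 0 0.2;0 0 -1 0 0.2;0 0 -2 0 0.2;0 0 -3.2 0 0.2;0 0 -4 0 0.2;0 0 -4 0 0.2")

```text
time_s: 7.47
position: [0.6545, 0.0913, 0.2115]
orientation: [2.215, 2.216, 0.012]
ft_force: [0.6, -0.6, 1.1]
grip_width: 0.0512
finger_force: 0.0
```

```bash
python3 - <<'E'
from h import *
w=eyes.get_image('wrist'); save(w,'w5'); go(.45,-.074,.2)
for n in('scene','side'):
    v=eyes.get_image(n)
    try: print(n,fitcan([v],'cream',(.651,.09),.015))
    except Exception as e: print(e)
E
```

```text
move [-6.61 -8.14  0.28] turn 0.0 pos [0.6533 0.0913 0.2085]
scene (array([0.64961398, 0.09188834]), array([ 0.3, -0.3, -0.4,  0.3]))
side (array([ 0.61438369, -0.21131698]), array([15.3, 91.7, -3. , -1.3]))
```

View pics/w5.png

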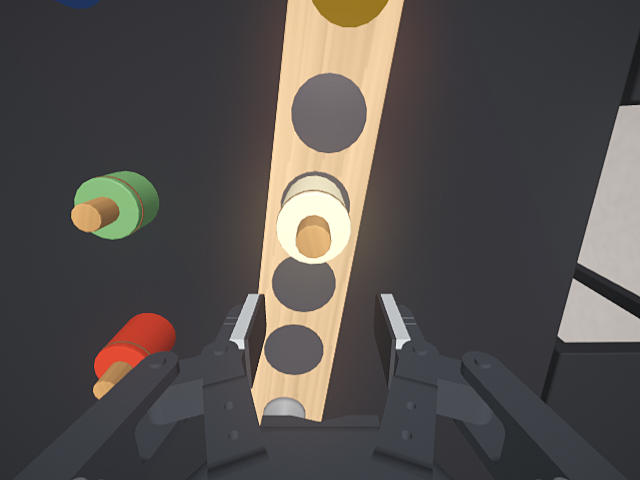

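Cream stands centred on disc 2 (wrist picture: base at (315,190), with an even rim of disc). Next is red.

Emit:
apply_moves(moves="-1 -1.2 0.2 0 0.2;-2 -2.5 0.3 0 0.2;-3.1 -3.8 0.3 0 0.2;-4.2 -5.1 0.3 0 0.2;-5.2 -6.4 0.6 0 0.2;-6.1 -7.5 1.3 0 0.2;-6.61 -8.12 2 0 0.2;-6.61 -8.12 2.5 0 0.2")

```text
time_s: 8.28
position: [0.4439, -0.075, 0.1386]
orientation: [-2.221, -2.215, 0.005]
ft_force: [0.4, 0.0, 0.2]
grip_width: 0.0511
finger_force: 0.0
```

```bash
python3 - <<'E'
from h import *
w=eyes.get_image('wrist'); go(.4505,-.0745,.071)
print('pred',np.round(proj(w,[.4505,-.0745,.095]),0)); 
f=w['frame'];save(w,'w6')
h=cv2.cvtColor(f,cv2.COLOR_RGB2HSV).astype(int); k=blob(((h[...,0]>8)&(h[...,0]<22)&(h[...,1]>80)),np.array([320,260]));print(bb(k),k.sum())
m=blob(body_mask(w,'red'),np.array([320,230]));print(bb(m))
E
```

```text
move [-0.05  0.29  2.62] turn -0.03 pos [ 0.4437 -0.0736  0.1366]
pred [332. 270.]
[312. 226. 354. 279.] 1782
[288. 184. 375. 282.]
```

Emit:
apply_moves(moves="-0.03 0.08 0.6 0 0.2;-0.03 0.08 1.3 0 0.2;-0.03 0.08 2 0 0.2;-0.03 0.08 2.4 0 0.2;-0.03 0.08 2.6 0 0.2;-0.03 0.08 2.7 0 0.2;-0.03 0.08 2.7 0 0.2;-0.03 0.08 2.7 0 0.2")

```text
time_s: 9.0
position: [0.4509, -0.0749, 0.075]
orientation: [2.22, 2.221, 0.001]
ft_force: [0.0, -0.9, -0.4]
grip_width: 0.0514
finger_force: 0.0
```

Emit:
apply_moves(moves="0 0 0 0 -1;0 0 0 0 -1;0 0 0 0 -1;0 0 0 0 -1;0 0 0 0 -1;0 0 0 0 -1")

```text
time_s: 9.5
position: [0.4512, -0.075, 0.0753]
orientation: [2.22, 2.221, 0.001]
ft_force: [-0.3, 0.2, 6.2]
grip_width: 0.0242
finger_force: 49.3
```

Emit:
apply_moves(moves="0 0 -1 0 -1;0.1 0.3 -2 0 -1;0.5 1.3 -2.4 0 -1;1.1 2.6 -2.4 0 -1;1.7 4 -2.4 0 -1;2.3 5.4 -2.4 0 -1;2.8 6.6 -2.4 0 -1;3.08 7.35 -2.4 0 -1")

```text
time_s: 10.17
position: [0.6356, 0.0041, 0.1329]
orientation: [-2.219, -2.223, 0.0]
ft_force: [-0.6, 0.2, -2.1]
grip_width: 0.0242
finger_force: 50.4
```

Emit:
apply_moves(moves="0 0.13 0.3 0 -1;0 0.13 0.6 0 -1;0 0.13 0.6 0 -1;0 0.13 0.6 0 -1;0 0.13 0.6 0 -1")

```text
time_s: 10.58
position: [0.636, 0.0019, 0.1188]
orientation: [-2.221, -2.22, 0.002]
ft_force: [-0.7, 0.3, -1.2]
grip_width: 0.024
finger_force: 50.4
```

```bash
python3 - <<'E'
from h import *
w=eyes.get_image('wrist'); save(w,'w7'); go(.638,.002,.0903)
E
```

```text
move [0.   0.06 1.17] turn -0.0 pos [0.6366 0.0019 0.1195]
```

View pics/w7.png

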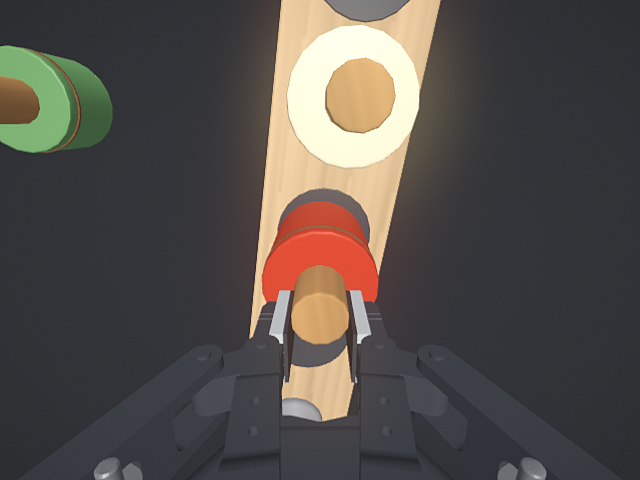

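The wrist picture shows red held at (320,225) over disc 3, whose far rim is at row 188 with its sides at columns 278 and 370. I compute the relative offset.

```bash
cat >> h.py <<'E'
def rel(far_disc,far_base,zb,al=-.022):
    w=eyes.get_image('wrist'); T=np.array(w['T']); T[:3,:3]=T[:3,:3]@Ro.from_euler('x',al).as_matrix(); w['T']=T
    d=onz(w,far_disc,.015)[:2]-[0,.036]; b=onz(w,far_base,zb)[:2]-[0,.03]; print('disc',d.round(4),'base',b.round(4),'tcp',get_obs()['position'].round(4))
    return w
E
python3 - <<'E'
from h import *
w=rel((323.,188.),(320.,202.),get_obs()['position'][2]-.0753)
f=w['frame'].astype(int); print([(r,f[r,323].tolist()) for r in(185,186,187,188,189,190,199,200,201,202,203,204)])
for r in(215,225): print(r,onz(w,(278,r),.015).round(4),onz(w,(370,r),.015).round(4))
E
```

```text
disc [ 0.6384 -0.0009] base [0.6362 0.0019] tcp [0.6369 0.0019 0.1197]
[(185, [224, 191, 149]), (186, [230, 197, 152]), (187, [190, 159, 123]), (188, [123, 114, 111]), (189, [116, 109, 109]), (190, [112, 101, 97]), (199, [110, 100, 100]), (200, [102, 102, 103]), (201, [161, 92, 84]), (202, [197, 82, 58]), (203, [200, 81, 54]), (204, [199, 81, 57])]
215 [0.6043 0.0144 0.015 ] [0.6742 0.0144 0.015 ]
225 [0.604  0.0064 0.015 ] [0.6746 0.0064 0.015 ]
```

Emit:
apply_moves(moves="-0.12 0.06 0.4 0 -1;-0.12 0.06 0.8 0 -1;-0.12 0.06 1.05 0 -1;-0.12 0.06 1.15 0 -1;-0.12 0.06 1.18 0 -1;-0.12 0.06 1.2 0 -1;-0.12 0.06 1.2 0 -1;-0.12 0.06 1.2 0 -1")

```text
time_s: 11.35
position: [0.6382, -0.0007, 0.0904]
orientation: [-2.22, -2.221, 0.002]
ft_force: [-5.9, -0.2, 9.8]
grip_width: 0.0242
finger_force: 51.6
```

Emit:
apply_moves(moves="0 0 0 0 0;0 0 0 0 0;0 0 -0.3 0 0.2;0 0 -1 0 0.2;0 0 -2 0 0.2;0 0 -3.2 0 0.2;0 0 -4 0 0.2;0 0 -4 0 0.2")

```text
time_s: 12.02
position: [0.6421, -0.0011, 0.196]
orientation: [2.215, 2.216, 0.01]
ft_force: [0.1, -0.1, 0.4]
grip_width: 0.051
finger_force: 0.0
```

```bash
python3 - <<'E'
from h import *
w=eyes.get_image('wrist'); s=eyes.get_image('scene');save(w,'w8')
for c,x,z in(('cream',(.651,.09),.015),('red',(.638,-.001),.015),('green',(.456,.096),0)):
    try: print(c,fitcan([s],c,x,z))
    except Exception as e: print(c,e)
go(.4565,.096,.15)
E
```

```text
cream (array([0.64886007, 0.09239684]), array([-0.1, -0.3,  0.1,  0.2]))
red (array([ 0.63754432, -0.00105765]), array([-1.6, -1.1,  1.8,  0.7]))
green (array([0.45304139, 0.09348159]), array([-1.2, -1.6,  1.1,  1. ]))
move [ 3.87 -7.32  1.6 ] turn 0.0 pos [ 0.6395 -0.0007  0.1905]
```

Emit:
apply_moves(moves="0.5 -1 0 0 0.2;1.1 -2.2 0.1 0 0.2;1.8 -3.5 0.3 0 0.2;2.5 -4.8 0.8 0 0.2;3.2 -6.1 1.4 0 0.2;3.6 -7 2 0 0.2;3.83 -7.32 2.5 0 0.2;3.83 -7.32 2.8 0 0.2")

```text
time_s: 12.78
position: [0.4514, 0.0963, 0.1159]
orientation: [-2.215, -2.22, 0.007]
ft_force: [-0.4, -0.3, -0.4]
grip_width: 0.0513
finger_force: 0.0
```

Emit:
apply_moves(moves="0 0 0.4 0 0.2;0 0 1 0 0.2;0 0 1.6 0 0.2;0 0 2.1 0 0.2;0 0 2.4 0 0.2;0 0 2.4 0 0.2;0 0 2.4 0 0.2")

```text
time_s: 13.37
position: [0.4562, 0.0947, 0.0591]
orientation: [-2.221, -2.221, 0.001]
ft_force: [0.0, -0.9, 0.5]
grip_width: 0.0511
finger_force: 0.0
```

```bash
python3 - <<'E'
from h import *
w=eyes.get_image('wrist'); save(w,'w9'); go(.456,.095,.055)
E
```

```text
move [ 0.01 -0.02  0.19] turn 0.0 pos [0.4566 0.0947 0.0597]
```

View pics/w9.png

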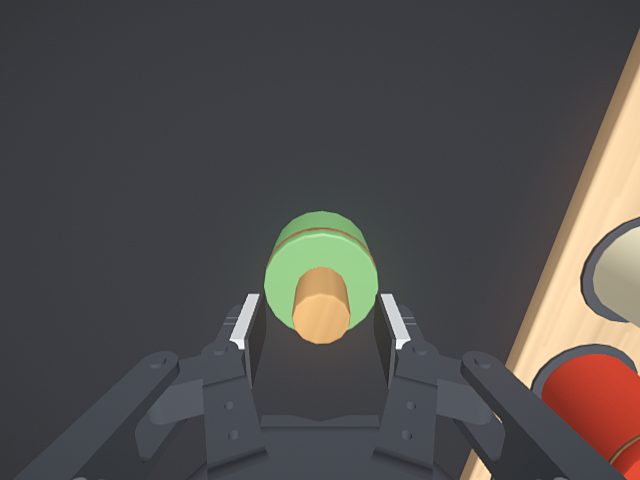

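The wrist picture shows the green knob at (321,305), centred between the pads. I lower 4 mm and grip, then carry it to disc 4, about (.625,-.090).

Emit:
apply_moves(moves="0 0 0.18 0 0.2;0 0 0.18 0 0.2;0 0 0.18 0 -1;0 0 0.18 0 -1;0 0 0.18 0 -1;0 0 0.18 0 -1;0 0 0.18 0 -1;0 0 0.18 0 -1")

```text
time_s: 14.08
position: [0.4563, 0.095, 0.0553]
orientation: [2.22, 2.221, 0.001]
ft_force: [-1.0, -0.3, 3.2]
grip_width: 0.0245
finger_force: 49.1
```

Emit:
apply_moves(moves="0 0 -1 0 -1;-0.5 0 -2 0 -1;-1.8 0 -2.4 0 -1;-3.2 0 -2.4 0 -1;-4.6 0 -2.4 0 -1;-6 0.3 -2.4 0 -1;-7 1.3 -2.4 0 -1;-7.38 2.6 -2.4 0 -1")

```text
time_s: 14.75
position: [0.5195, -0.0926, 0.1138]
orientation: [-2.224, -2.217, 0.003]
ft_force: [-0.5, -0.2, -1.3]
grip_width: 0.0242
finger_force: 50.1
```

Emit:
apply_moves(moves="0 1.3 0 0 -1;0 2.6 0 0 -1;0 3.6 0 0 -1;0 4.1 0.2 0 -1;0 4.17 0.5 0 -1;0 4.17 0.8 0 -1;0 4.17 0.8 0 -1;0 4.17 0.8 0 -1")

```text
time_s: 15.42
position: [0.6229, -0.0889, 0.0932]
orientation: [-2.219, -2.219, 0.003]
ft_force: [-0.6, 1.1, -2.5]
grip_width: 0.0242
finger_force: 50.1
```

```bash
python3 - <<'E'
from h import *
w=eyes.get_image('wrist'); save(w,'w10'); go(.6255,-.0895,.0703)
E
```

```text
move [-0.02  0.08  0.95] turn 0.0 pos [ 0.6236 -0.0891  0.0941]
```

View pics/w10.png

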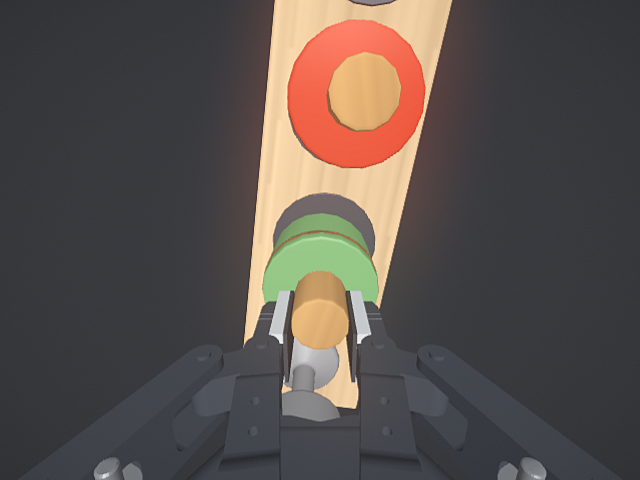

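The wrist picture shows green held at (320,230) over disc 4, whose far rim is at row 193 with its sides at columns 274 and 376. I measure the offset.

```bash
python3 - <<'E'
from h import *
w=rel((323.,193.),(320.,213.),get_obs()['position'][2]-.0553)
f=w['frame'].astype(int); print([(r,f[r,323].tolist()) for r in(190,191,192,193,194,210,211,212,213,214,215)])
for r in(228,236): 
  g=f[r].sum(1); print(r,[(c,int(g[c])) for c in range(268,282,2)],[(c,int(g[c])) for c in range(366,384,2)])
  print(onz(w,(274,r),.015).round(4),onz(w,(376,r),.015).round(4))
E
```

```text
disc [ 0.6252 -0.0899] base [ 0.6232 -0.0909] tcp [ 0.6243 -0.0893  0.0948]
[(190, [251, 217, 170]), (191, [208, 174, 135]), (192, [133, 121, 123]), (193, [123, 113, 119]), (194, [114, 100, 103]), (210, [112, 103, 103]), (211, [112, 103, 104]), (212, [109, 96, 103]), (213, [121, 142, 108]), (214, [132, 171, 112]), (215, [134, 173, 113])]
228 [(268, 648), (270, 632), (272, 655), (274, 313), (276, 308), (278, 308), (280, 312)] [(366, 312), (368, 312), (370, 298), (372, 633), (374, 601), (376, 609), (378, 624), (380, 617), (382, 605)]
[ 0.5914 -0.0786  0.015 ] [ 0.6619 -0.0784  0.015 ]
236 [(268, 644), (270, 655), (272, 306), (274, 306), (276, 309), (278, 308), (280, 350)] [(366, 313), (368, 310), (370, 308), (372, 285), (374, 623), (376, 622), (378, 615), (380, 609), (382, 594)]
[ 0.5911 -0.0844  0.015 ] [ 0.6622 -0.0843  0.015 ]
```

Emit:
apply_moves(moves="0.08 0.04 0.4 0 -1;0.08 0.04 0.7 0 -1;0.08 0.04 0.9 0 -1;0.08 0.04 0.97 0 -1;0.08 0.04 1 0 -1;0.08 0.04 1.02 0 -1;0.08 0.04 1.02 0 -1;0.08 0.04 1.02 0 -1")

```text
time_s: 16.18
position: [0.6256, -0.087, 0.0702]
orientation: [-2.22, -2.221, 0.001]
ft_force: [-4.5, 2.5, 6.0]
grip_width: 0.0238
finger_force: 51.0
```

Emit:
apply_moves(moves="0 0 0 0 0;0 0 0 0 0;0 0 -0.3 0 0.2;0 0 -1 0 0.2;0 0 -2.2 0 0.2;0 0 -3.6 0 0.2;0 0 -5 0 0.2;0 0 -5.2 0 0.2")

```text
time_s: 16.85
position: [0.6299, -0.0886, 0.2081]
orientation: [2.212, 2.214, 0.009]
ft_force: [2.0, -0.5, 1.6]
grip_width: 0.0514
finger_force: 0.0
```

```bash
python3 - <<'E'
from h import *
s=eyes.get_image('scene');w=eyes.get_image('wrist');save(w,'w11')
for c,x,z in(('cream',(.651,.09),.015),('red',(.638,-.001),.015),('green',(.625,-.088),.015),('blue',(.444,.294),0)):
    try: print(c,fitcan([s],c,x,z))
    except Exception as e: print(c,e)
go(.446,.295,.17)
E
```

```text
cream (array([0.64886007, 0.09239684]), array([-0.1, -0.3,  0.1,  0.2]))
red (array([ 6.36626642e-01, -3.53890163e-04]), array([-2. , -1.2,  2.4,  0.7]))
green (array([ 0.62462129, -0.09310443]), array([-3. , -4.2,  4.3,  1.3]))
blue (array([0.44183182, 0.2966171 ]), array([-1.2, -0.7,  1.1,  0.5]))
move [15.33 -7.28  1.24] turn 0.0 pos [ 0.6279 -0.088   0.203 ]
```

Emit:
apply_moves(moves="0.7 -0.3 0 0 0.2;2 -0.9 0 0 0.2;3.4 -1.6 0 0 0.2;4.9 -2.3 0 0 0.2;6.4 -3 0 0 0.2;7.9 -3.7 0 0 0.2;9.4 -4.4 0 0 0.2;10.9 -5.1 0 0 0.2")

```text
time_s: 17.62
position: [0.4961, 0.1864, 0.1974]
orientation: [-2.22, -2.22, 0.004]
ft_force: [0.5, 0.3, -1.0]
grip_width: 0.0515
finger_force: 0.0
```

Emit:
apply_moves(moves="1.4 -0.7 0 0 0.2;2.7 -1.3 0 0 0.2;3.7 -1.8 0.2 0 0.2;4.2 -2.05 0.6 0 0.2;4.38 -2.12 1 0 0.2;4.38 -2.12 1.2 0 0.2;4.38 -2.12 1.2 0 0.2;4.38 -2.12 1.2 0 0.2")

```text
time_s: 18.28
position: [0.4455, 0.2933, 0.1684]
orientation: [-2.222, -2.22, 0.003]
ft_force: [0.6, -0.2, -0.3]
grip_width: 0.0511
finger_force: 0.0
```

```bash
python3 - <<'E'
from h import *
w=eyes.get_image('wrist'); save(w,'w12'); go(.445,.295,.115)
E
```

```text
move [ 0.06 -0.04  2.16] turn -0.01 pos [0.446  0.2935 0.1691]
```

View pics/w12.png

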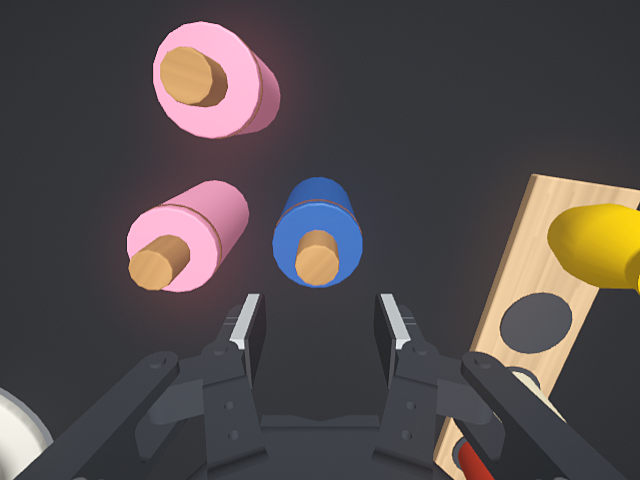

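The wrist picture shows the deep blue knob at (317,262) between the pads. The nearer pink one is at (155,262), clear of the fingers. I descend and grip.

Emit:
apply_moves(moves="0.05 -0.06 0.4 0 0.2;0.05 -0.06 0.9 0 0.2;0.05 -0.06 1.5 0 0.2;0.05 -0.06 1.9 0 0.2;0.05 -0.06 2.1 0 0.2;0.05 -0.06 2.15 0 0.2;0.05 -0.06 2.15 0 0.2;0.05 -0.06 2.15 0 0.2")

```text
time_s: 19.0
position: [0.4445, 0.2959, 0.1163]
orientation: [2.221, 2.221, 0.002]
ft_force: [0.6, 0.1, -0.3]
grip_width: 0.0514
finger_force: 0.0
```

Emit:
apply_moves(moves="0 0 0 0 -1;0 0 0 0 -1;0 0 0 0 -1;0 0 0 0 -1;0 0 0 0 -1;0 0 0 0 -1")

```text
time_s: 19.5
position: [0.4443, 0.2961, 0.1165]
orientation: [2.22, 2.222, 0.002]
ft_force: [-1.5, -1.1, 4.8]
grip_width: 0.0241
finger_force: 49.2
```

Emit:
apply_moves(moves="0 0 -1 0 -1;-0.1 0.2 -2 0 -1;-0.7 1.3 -2.4 0 -1;-1.4 2.6 -2.4 0 -1;-2.1 4 -2.4 0 -1;-2.8 5.4 -2.4 0 -1;-3.5 6.6 -2.4 0 -1;-4.2 7.8 -2.4 0 -1")

```text
time_s: 20.17
position: [0.6396, 0.1896, 0.1739]
orientation: [-2.22, -2.221, 0.003]
ft_force: [-0.7, -0.0, -3.4]
grip_width: 0.0242
finger_force: 50.4
```

Emit:
apply_moves(moves="-0.4 0.7 0 0 -1;-0.54 1.04 0 0 -1;-0.54 1.04 0.4 0 -1;-0.54 1.04 0.6 0 -1;-0.54 1.04 0.6 0 -1;-0.54 1.04 0.6 0 -1;-0.54 1.04 0.6 0 -1")

```text
time_s: 20.75
position: [0.664, 0.1782, 0.1603]
orientation: [-2.219, -2.223, 0.001]
ft_force: [0.2, 1.0, -4.0]
grip_width: 0.0244
finger_force: 50.4
```

```bash
python3 - <<'E'
from h import *
w=rel((323.,188.),(320.,200.),get_obs()['position'][2]-.1165); save(w,'w13'); go(.6654,.1775,.1315)
f=w['frame'].astype(int)
print([(r,f[r,323].tolist()) for r in range(180,216,1)])
E
```

```text
disc [0.6662 0.1668] base [0.6636 0.1693] tcp [0.6644 0.1781 0.1608]
move [-0.02  0.04  1.17] turn 0.01 pos [0.6644 0.1781 0.1608]
[(180, [115, 103, 106]), (181, [116, 105, 107]), (182, [115, 103, 106]), (183, [115, 104, 107]), (184, [115, 103, 107]), (185, [114, 103, 106]), (186, [114, 104, 107]), (187, [114, 103, 107]), (188, [113, 103, 107]), (189, [114, 102, 105]), (190, [115, 103, 98]), (191, [102, 109, 161]), (192, [91, 111, 180]), (193, [93, 110, 176]), (194, [92, 110, 175]), (195, [92, 110, 175]), (196, [92, 110, 175]), (197, [92, 110, 175]), (198, [92, 110, 175]), (199, [90, 109, 175]), (200, [90, 109, 175]), (201, [91, 111, 176]), (202, [91, 110, 176]), (203, [89, 109, 175]), (204, [89, 109, 175]), (205, [89, 110, 176]), (206, [88, 109, 175]), (207, [88, 110, 176]), (208, [87, 109, 175]), (209, [86, 108, 176]), (210, [87, 109, 177]), (211, [85, 108, 176]), (212, [85, 109, 177]), (213, [86, 110, 177]), (214, [85, 109, 177]), (215, [83, 109, 177])]
```

View pics/w13.png

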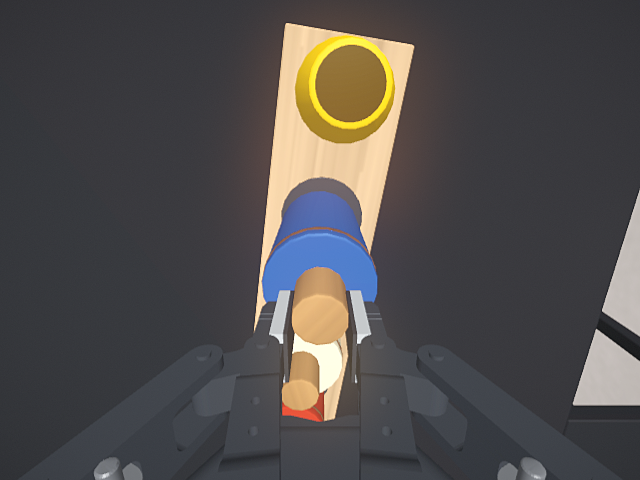

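The wrist picture shows blue held over disc 1, with its base edge at row 191 and the disc rim at about row 178. The vase is clear at (350,90).

```bash
python3 - <<'E'
from h import *
p=get_obs()['position']
w=rel((321.,177.5),(320.,190.7),p[2]-.1165); f=w['frame'].astype(int)
print([(r,f[r,321].tolist()) for r in range(173,181)])
for r in(206,214): 
  g=f[r].sum(1); print(r,[(c,int(g[c])) for c in range(276,292,2)],[(c,int(g[c])) for c in range(352,368,2)], onz(w,(283,r),.015).round(4),onz(w,(361,r),.015).round(4))
E
```

```text
disc [0.665  0.1756] base [0.6641 0.1766] tcp [0.6647 0.178  0.1611]
[(173, [239, 206, 163]), (174, [240, 207, 165]), (175, [247, 212, 168]), (176, [215, 185, 154]), (177, [135, 122, 120]), (178, [108, 98, 102]), (179, [115, 103, 106]), (180, [116, 104, 107])]
206 [(276, 635), (278, 633), (280, 644), (282, 417), (284, 305), (286, 310), (288, 309), (290, 328)] [(352, 314), (354, 309), (356, 312), (358, 294), (360, 659), (362, 645), (364, 651), (366, 643)] [0.6317 0.1865 0.015 ] [0.7002 0.1867 0.015 ]
214 [(276, 637), (278, 636), (280, 606), (282, 284), (284, 294), (286, 315), (288, 327), (290, 333)] [(352, 337), (354, 318), (356, 309), (358, 305), (360, 261), (362, 659), (364, 646), (366, 635)] [0.6314 0.1792 0.015 ] [0.7005 0.1794 0.015 ]
```

Emit:
apply_moves(moves="0 0.02 0.4 0 -1;0 0.02 0.8 0 -1;0 0.02 1.05 0 -1;0 0.02 1.15 0 -1;0 0.02 1.19 0 -1;0 0.02 1.21 0 -1;0 0.02 1.21 0 -1;0 0.02 1.21 0 -1")

```text
time_s: 21.52
position: [0.6652, 0.1775, 0.1318]
orientation: [-2.22, -2.222, 0.001]
ft_force: [-5.8, -0.8, 7.7]
grip_width: 0.0244
finger_force: 51.7
```

Emit:
apply_moves(moves="0 0 0 0 0;0 0 0 0 0;0 0 -0.3 0 0.2;0 0 -1 0 0.2;0 0 -2 0 0.2;0 0 -3 0 0.2;0 0 -3.6 0 0.2;0 -0.8 -3.6 0 0.2")

```text
time_s: 22.18
position: [0.6498, 0.177, 0.226]
orientation: [2.217, 2.216, 0.013]
ft_force: [0.4, -0.1, 0.3]
grip_width: 0.0512
finger_force: 0.0
```

Emit:
apply_moves(moves="-0.5 -1.2 0 0 0.2;-1.2 -2.4 0 0 0.2;-2 -3.6 0 0 0.2;-3 -5 0 0 0.2;-4 -6.4 0 0 0.2;-5 -7.6 0 0 0.2;-5.4 -8 0 0 0.2;-5.4 -8 0 0 0.2")

```text
time_s: 22.85
position: [0.4438, 0.0408, 0.2207]
orientation: [2.223, 2.218, -0.0]
ft_force: [0.5, 0.6, 0.4]
grip_width: 0.0513
finger_force: 0.0
```

```bash
python3 - <<'E'
from h import *
s,d=eyes.get_image('scene'),eyes.get_image('side')
X=dict(blue=(.665,.177),cream=(.651,.09),red=(.638,-.001),green=(.625,-.088))
for c,x in X.items():
    for v in(s,d):
        try: r=fitcan([v],c,x,.015); print(c,r[0].round(4),r[1])
        except Exception as e: print(c,e)
for v,q in((s,'goblet'),(s,'vase')): print(q,[(r['uv'],r['score']) for r in models.tip_of(q,v)[:2]])
im=np.hstack([s['frame'][160:400,160:420],d['frame'][140:380,260:460]]); im=cv2.resize(im,None,fx=1.7,fy=1.7,interpolation=cv2.INTER_CUBIC)
cv2.imwrite('pics/final.png',cv2.cvtColor(im,cv2.COLOR_RGB2BGR))
E
```

```text
blue [0.6613 0.1776] [-0.6 -2.2  0.6  1.1]
blue [0.6887 0.292 ] [ -0.6 -22.7   0.6   1.3]
cream [0.6495 0.0918] [-0.6 -0.3  0.7  0.2]
cream [ 0.6129 -0.2186] [15.  93.3 -2.9 -1.3]
red [ 0.6375 -0.0011] [-1.6 -1.1  1.8  0.7]
red [0.6406 0.0176] [-1.7 -7.   1.5  1.3]
green [ 0.624  -0.0929] [-2.7 -3.2  3.6  1.2]
green [0.2279 1.4723] [-1.  11.   1.  -3.7]
goblet [([225.2, 220.3], 0.66)]
vase [([339.4, 353.8], 0.75)]
```

View pics/final.png

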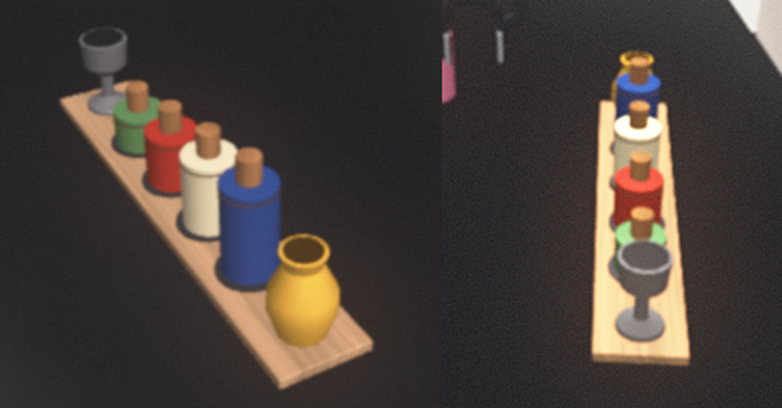

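The last picture shows blue, cream, red and green in order from vase to goblet, upright on their discs, with the vase and goblet where they were. The measured errors are about 2 to 4 mm, and the arm is clear of everything.

```bash
python3 -c "
from rig import order
print(order.finish_job())"
```

```text
the job is handed in; nothing more can be done
None
```

The job is handed in: the blue, cream, red and green canisters stand upright on discs 1 to 4, from the vase to the goblet, each within about 4 mm of its disc's centre by the last camera check, and the vase and goblet are where they were.

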